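# Make up two food parcels in stacking order

### The job

Make up the two food parcels for wrapping. In the blue tray stack, from the bottom up, the white carton, the red tin and the yellow pot; in the black tray stack the brown carton and then the green tin: each carton flat in the middle of its tray with its long side along the tray's long side, everything else upright and centred on what is below it. Leave the orange carton, the amber jar and the tape roll where they stand.

Things in the scene. Friction and masses are not known exactly. Their poses are not given: they have to be found in the camera images.
- blue_tray: Blue open tray with a low lip edged in grey, fixed to the table for the run: 116 mm along its own x and 150 mm along its own y (its long side) outside, 12 mm tall, walls and floor 4 mm thick, so its inner floor is 108 x 142 mm at 4 mm above the table; origin at the centre of its underside, z up.
- black_tray: Black open tray with a low lip edged in grey, fixed to the table for the run: 116 mm along its own x and 150 mm along its own y (its long side) outside, 12 mm tall, walls and floor 4 mm thick, so its inner floor is 108 x 142 mm at 4 mm above the table; origin at the centre of its underside, z up.
- white_carton: White closed rectangular carton, 56 mm wide along its own x, 110 mm long along its own y, 45 mm tall (z up), 0.15 to 0.3 kg; origin at the centre of its underside. A pale grey band runs round its middle.
- brown_carton: Brown cardboard closed rectangular carton, 56 mm wide along its own x, 110 mm long along its own y, 45 mm tall (z up), 0.15 to 0.3 kg; origin at the centre of its underside. A whitish paper band runs round its middle.
- red_tin: Red flat steel food tin, a cylinder 54 mm in diameter and 40 mm tall with flat ends, 0.13 to 0.25 kg, standing upright; origin at the centre of its underside, z up. 
- green_tin: Green flat steel food tin, a cylinder 54 mm in diameter and 40 mm tall with flat ends, 0.13 to 0.25 kg, standing upright; origin at the centre of its underside, z up. 
- yellow_pot: Small closed yellow plastic pot with a white rim line and flat ends, a cylinder 44 mm in diameter (45 at the rim line) and 36 mm tall, 0.06 to 0.13 kg, standing upright; origin at the centre of its underside, z up.
- orange_carton: Bystander, not to be moved: orange carton with a yellow band, same 56 x 110 x 45 mm size and axes as the other cartons, loose; origin at the centre of its underside.
- amber_jar: Bystander, not to be moved: amber glass jar with a white cap and paper label, 52 mm in diameter, 85 mm tall, loose, standing; origin at the centre of its underside.
- tape_roll: Bystander, not to be moved: grey roll of tape, a ring of 72 mm outer and 48 mm inner diameter, 48 mm tall, loose, lying flat; origin at the centre of its underside.
Things that resemble listed ones, but are neither listed nor needed, are in the scene too. What is shaped like the green_tin but purple or turquoise is not meant.

How it is judged:
By the outcome, as a careful person would: the job done as asked, in the order asked, and still so for the second after the job is handed in, with the robot touching nothing.
It also fails if it takes over 131 s, if anything falls off the work surface, if the arm or the gripper's body presses on something with over 40 N, if the wrist force passes 120 N, or if a joint passes its speed limit or range.

### The arm

A 7-joint arm with a two-finger parallel gripper is mounted at the origin on the work surface. World frame = base frame: x ahead of the robot, y to its left, z up, the work surface at z = 0. Lengths are in m, angles in rad, forces in N, time in s.
With the tool pointing down it reaches from about 0.425 to 0.975 m from the base axis. Payload 16.7 kg.
Tool frame: the origin (TCP) lies at the very end of the fingers, on their centre line; the grasp point (between the pads) lies 19 mm behind it; y points along the fingers, x is the direction in which the jaws open and shut, and the axes are right-handed (so a half turn about y gives the same grasp; the last joint's range is limited). The gripper opens to 85 mm and grips with 20 to 120 N. Pads are 22 mm wide; open, the fingers measure 114 mm over their backs; the gripper's body (76 mm by 85 mm) begins 54 mm behind the grasp point. The pads swing forward as they close: fully open they stand 13 mm farther back than shut.
Start: joints at [-0.149, 0.426, 0.074, 1.606, -0.034, 1.111, -0.067], TCP at [0.675, -0, 0.231] pointing down, gripper open.
Joint ranges: [-2.85, 2.85], [-0.5, 2.14], [-1.23, 1.37], [0.21, 2.46], [-1.02, 4.16], [0.16, 2.05], [-2.73, 2.73]. Speed limits (rad/s): [1.89, 1.89, 2.39, 2.39, 3.01, 3.01, 3.01].

### API

Orientations are given as a rotation vector (axis times angle).
In Python, from workcell import env gives the robot as it stands.
- The arm moves only by the shell command python3 -m handwheel 'ROWS' [OPENING]. ROWS is text: rows parted by semicolons, each of 4 numbers parted by spaces: the shift along the tool's x, y, z as a fraction of full scale, then the turn about the tool's y as a fraction of full scale. A call has 1 to 5 rows; each row is the pose to reach, as a shift and turn from the pose measured when the call began, along the tool's axes at that moment; what a row does not reach only later rows make up. Full scale, the value 1, is 0.3 m for a shift and 90 degrees for a turn. A row lasts 1/8 s, in which the tool goes at most 62.5 mm and 10.7 degrees, less where a joint would pass 70% of its speed; a pose out of reach is approached as far as the arm can. A call with a number of a shift or a turn outside -1 to 1 is refused whole. A call with a gripper value outside its range is refused whole. OPENING is the closure, from 0 (fully open) to 1 (shut), set as the call begins (- or left out, the last holds). The fingers move at their own pace and stop on an object; the grip force is fixed at half the most. Time passes only in rows, so rows that repeat a pose let the fingers close. It gives the time, the measured TCP pose, the force and the opening at its end, in the units of the state.
- env.get_obs(): the state, without advancing time (a new reading comes with each control period).
- env.grab_frame(name): name is "scene" or "side" or "wrist"; returns a dict with "color" (420x560x3 uint8, red, green, blue), "z_map" (420x560 float32, m along the optical axis (not along the pixel's ray), 0 where there is no reading), "mtx" (3x3 intrinsics, pixels), "world_to_cam" (4x4, takes a point from world to camera coordinates). Camera axes: x right, y down, z forward; pixel columns grow to the right and rows downward; lengths in m; the calibration is good to about 2 mm. A picture is of the moment at which its call begins.
- env.close_job(): hands the job in, once; it reports no verdict.
The state is a dict: "t": time; "joint_positions": joint angles; "qvel": joint speeds; "joint_torque": joint torques, N m; "ee_pos": TCP position; "tcp_rot": TCP orientation; "ft_force": force on the tool from outside, world axes, zero at the start; "torque": the same for the moment, N m; "width": finger opening in m.
Only numpy, scipy, OpenCV 4.12 (cv2) and the standard library are available. Lean on these libraries where they do the work, as an engineer would, in place of code of your own. Each camera call takes 0.05 s, during which the arm holds its last target.

## Working session

There is one attempt and no reset: what is moved stays moved. The work goes in short steps, Python scripts to look and compute and a shell command to move; the robot and the scene stay as the last step left them, time stands still between calls to the robot, and variables do not carry over. Pictures are saved under pics/ and viewed, and the job is handed in when it is done.

```bash
ls; mkdir -p pics; python3 - <<'E'
from workcell import env
import cv2,numpy as np
o=env.get_obs()
for k,v in o.items(): print(k,np.round(v,4))
for n in ["scene","side","wrist"]:
    f=env.grab_frame(n); cv2.imwrite(f"pics/{n}0.png",cv2.cvtColor(f["color"],cv2.COLOR_RGB2BGR))
    print(n,f["mtx"].round(1).tolist(),f["world_to_cam"].round(4).tolist())
E
```

```text
pics
t 0.0
joint_positions [-0.1495  0.4267  0.0739  1.6066 -0.0341  1.1108 -0.0671]
qvel [ 0.0014  0.0007  0.0001 -0.0011  0.0003  0.0004 -0.0011]
joint_torque [ 7.00000e-04 -9.49842e+01  3.76240e+00 -4.63524e+01  1.94000e-02
  1.01000e-02  0.00000e+00]
ee_pos [ 0.6746 -0.      0.2306]
tcp_rot [-1.5709e+00  1.0000e-03  1.0000e-03]
ft_force [ 0.0857  0.4189 -0.4032]
torque [0.0038 0.0361 0.0012]
width 0.0854
scene [[422.1, 0.0, 282.1], [0.0, 422.1, 206.9], [0.0, 0.0, 1.0]] [[-0.8266, 0.5628, -0.0097, 0.4001], [0.4718, 0.6834, -0.5571, -0.2002], [-0.3069, -0.465, -0.8304, 1.4323], [0.0, 0.0, 0.0, 1.0]]
side [[409.3, 0.0, 277.4], [0.0, 409.3, 209.7], [0.0, 0.0, 1.0]] [[0.9709, -0.2391, -0.0114, -0.4553], [-0.1615, -0.6191, -0.7686, 0.1126], [0.1768, 0.748, -0.6397, 0.9283], [0.0, 0.0, 0.0, 1.0]]
wrist [[348.0, 0.0, 279.7], [0.0, 348.0, 204.0], [0.0, 0.0, 1.0]] [[1.0, -0.001, -0.0007, -0.675], [-0.0007, -0.9577, 0.2876, -0.0369], [-0.0009, -0.2876, -0.9577, 0.3793], [0.0, 0.0, 0.0, 1.0]]
```

View pics/scene0.png

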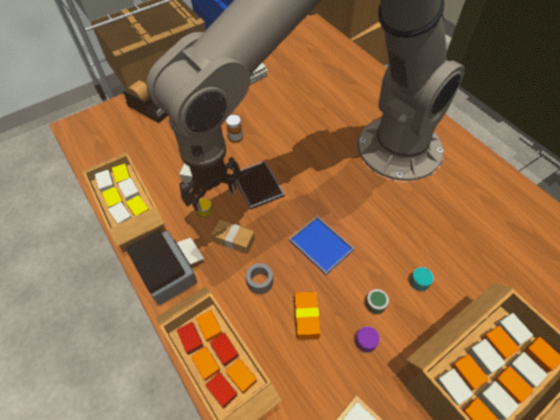

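View pics/side0.png

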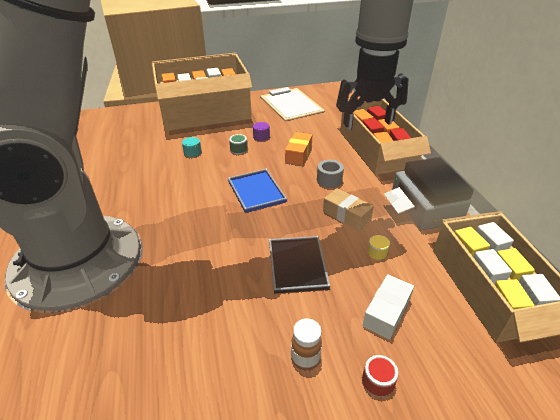

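View pics/wrist0.png

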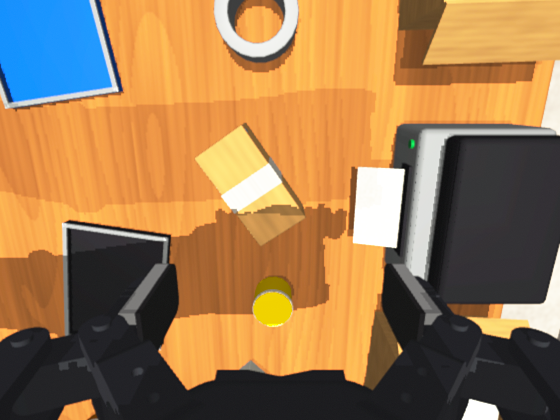

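The side view shows all the items: blue tray at (257,190), black tray (299,263), white carton (388,306), brown carton (347,208), red tin (381,376), green tin (238,144), yellow pot (379,246), orange carton (299,148), jar (307,343) and tape roll (330,174). The purple and turquoise tins are decoys. Next I'll measure each one.

```bash
cat > h.py <<'E'
from workcell import env
import cv2,numpy as np
def cloud(f):
    z=f["z_map"].astype(float);K=f["mtx"];T=f["world_to_cam"]
    v,u=np.mgrid[:z.shape[0],:z.shape[1]]
    p=np.stack([(u-K[0,2])/K[0,0]*z,(v-K[1,2])/K[1,1]*z,z],-1)
    w=(p-T[:3,3])@T[:3,:3]; w[z<=0]=np.nan
    return w
def grab(n,name=None):
    f=env.grab_frame(n)
    if name: cv2.imwrite(f"pics/{name}.png",cv2.cvtColor(f["color"],cv2.COLOR_RGB2BGR))
    return f
def ray(f,u,v,h):
    K=f["mtx"];T=f["world_to_cam"];R=T[:3,:3];c=-R.T@T[:3,3]
    d=R.T@np.array([(u-K[0,2])/K[0,0],(v-K[1,2])/K[1,1],1.])
    return c+d*(h-c[2])/d[2]
def rect(pts):
    (c,s,a)=cv2.minAreaRect((pts[:,:2]*1000).astype(np.float32)); 
    if s[0]>s[1]: s=s[::-1];a+=90
    # a = dir of short side (deg from x); long dir = a+90
    return np.round(c,1),np.round(s,1),round((a+90)%180,1)
def tops(f,zlo,zhi,minpx=40):
    w=cloud(f);m=(w[...,2]>zlo)&(w[...,2]<zhi)&(w[...,0]>0.2)&(w[...,0]<1.1)&(abs(w[...,1])<.8)
    n,l,st,ce=cv2.connectedComponentsWithStats(m.astype(np.uint8),connectivity=4)
    for i in range(1,n):
        if st[i,4]<minpx: continue
        k=l==i;p=w[k];col=np.median(f["color"][k],0)
        print(ce[i].round(),st[i,4],'rgb',col,'z',np.median(p[:,2]).round(4),*rect(p))
E
python3 - <<'E'
from h import *
for n in ["side","scene","wrist"]:
    f=grab(n); w=cloud(f); print(n,'table z',np.nanmedian(w[...,2][abs(w[...,2])<.02]).round(4))
    for lo,hi in[(.008,.016),(.031,.043),(.041,.052),(.08,.09)]: print(lo); tops(f,lo,hi)
E
```

```text
side table z 0.0017
0.008
[290. 103.] 709 rgb [253. 253. 249.] z 0.0096 [675.4 642.3] [154.5 230.7] 102.7
[198. 123.] 137 rgb [119.  92.  62.] z 0.0121 [329.5 558.8] [ 12.8 225.1] 2.6
[379. 165.] 123 rgb [123.  95.  65.] z 0.012 [802.6 181.6] [ 79.  158.6] 128.3
[295. 160.] 48 rgb [152.  82.  44.] z 0.0121 [583.1 251.3] [18.3 56.6] 163.4
[257. 189.] 376 rgb [135.  141.  137.5] z 0.0129 [446.  146.6] [117.1 155.7] 98.3
[343. 218.] 110 rgb [128.  98.  67.] z 0.0118 [624.9 -27.7] [ 21.8 111.4] 134.6
[422. 222.] 95 rgb [110.  99.  84.] z 0.012 [805.4 -87. ] [42.9 89.8] 128.7
[298. 265.] 540 rgb [113. 106. 101.] z 0.0131 [ 479.9 -139.9] [116.7 156.5] 81.0
[472. 301.] 313 rgb [97. 76. 51.] z 0.012 [ 785.4 -299. ] [ 41.3 244.7] 96.2
[377. 255.] 47 rgb [150. 128.  55.] z 0.012 [ 656.4 -163.5] [15.3 40.8] 141.9
[377. 329.] 85 rgb [132. 129. 116.] z 0.0114 [ 575.3 -343.7] [ 3.8 55.9] 134.5
[306. 365.] 52 rgb [113.5  93.5  75.5] z 0.0106 [ 427.4 -379.1] [11.7 42.2] 166.0
[377. 391.] 69 rgb [109.  43.  32.] z 0.0119 [ 529.3 -453.2] [12.7 44.7] 155.9
0.031
[206. 115.] 282 rgb [119.  92.  62.] z 0
[... 7691 characters left out ...]

[390. 202.] 2208 rgb [255. 255. 254.] z 0.045 [784.8 -10.5] [ 36.1 126.9] 80.9
[490. 126.] 80 rgb [91. 92. 91.] z 0.0424 [870.6  49.3] [ 0.2 73.3] 179.9
[383. 353.] 236 rgb [106.  78.  44.] z 0.0467 [ 789.9 -210.2] [10.9 70.3] 78.2
0.08
[435.   5.] 77 rgb [107.  79.  44.] z 0.0846 [790.4 139. ] [5.3 9.9] 134.8
[494.  39.] 2155 rgb [237. 182.  99.] z 0.085 [839.9 116.6] [ 15.4 101.3] 179.9
[442. 206.] 845 rgb [17. 18. 18.] z 0.0851 [816.1 -21.5] [ 26.1 139.1] 79.0
[522. 136.] 75 rgb [29. 28. 30.] z 0.0851 [873.6  44.3] [ 0.3 61.3] 179.9
[398. 352.] 49 rgb [197. 144.  77.] z 0.0838 [ 793.5 -170.8] [ 4.5 20.5] 87.6
[480. 411.] 525 rgb [255. 255. 255.] z 0.0846 [ 889.3 -242. ] [27.3 37.9] 173.7
```

```bash
cat > go.py <<'E'
# usage: go.py x y z yaw  (mm,deg) -> prints fractions from current pose
import sys;from workcell import env;import numpy as np
from scipy.spatial.transform import Rotation as R
o=env.get_obs();M=R.from_rotvec(o["tcp_rot"]).as_matrix();p=o["ee_pos"]*1000
th=np.degrees(np.arctan2(M[1,0],M[0,0]))
print('t',round(o["t"],2),'p',p.round(1),'yaw',th.round(2),'tooly',M[:,1].round(3),'w',round(o["width"]*1000,1),'F',o["ft_force"].round(1))
a=list(map(float,sys.argv[1:]))
while a:
    x,y,z,yaw=a[:4];a=a[4:]
    d=M.T@(np.array([x,y,z])-p)/300
    print((x,y,z,yaw),'->',d.round(3),round(-((yaw-th+180)%360-180)/90,3))
E
python3 go.py 646.5 -10.3 110 34.3 646.5 -10.3 10 34.3
```

```text
t 0.3 p [674.9  -0.  231.1] yaw -0.0 tooly [-0. -0. -1.] w 85.4 F [-0.6  0.4 -0.1]
(646.5, -10.3, 110.0, 34.3) -> [-0.094  0.404 -0.034] -0.381
(646.5, -10.3, 10.0, 34.3) -> [-0.094  0.737 -0.034] -0.381
```

```bash
python3 -m handwheel '-0.094 0.35 -0.034 -0.381;-0.094 0.404 -0.034 -0.381;-0.094 0.404 -0.034 -0.381;-0.094 0.404 -0.034 -0.381;-0.094 0.404 -0.034 -0.381' 0; python3 - <<'E'
from h import *
f=grab("wrist","w1")
tops(f,.041,.052,300); tops(f,.008,.016,300)
E
python3 go.py 646.5 -10.3 10 34.3
```

```text
t: 0.92
ee_pos: [0.6473, -0.0103, 0.1107]
tcp_rot: [-1.52, -0.467, 0.465]
ft_force: [0.4, 1.2, 0.4]
width: 0.0856
[448.  38.] 4638 rgb [213. 215. 210.] z 0.048 [664.6 129.3] [36.8 72. ] 34.1
[279. 211.] 14567 rgb [249. 207. 112.] z 0.0453 [647.1 -10.4] [ 57.1 110.5] 124.3
[481. 296.] 1168 rgb [67. 68. 67.] z 0.0459 [792.7  22.3] [22.9 55. ] 55.6
[387. 360.] 437 rgb [255. 255. 253.] z 0.0424 [772.7 -56.8] [12.3 29.1] 94.5
[ 56. 212.] 2503 rgb [120. 122. 119.] z 0.0123 [ 490.1 -142.3] [ 97.5 153.1] 81.2
[467. 269.] 431 rgb [65. 65. 64.] z 0.012 [795.8  26.8] [ 6.3 45.6] 83.5
[208. 334.] 322 rgb [133. 109.   0.] z 0.0119 [ 663.6 -138.1] [18.8 42.5] 13.0
t 0.97 p [647.2 -10.2 110.7] yaw 34.08 tooly [ 0.001  0.    -1.   ] w 85.5 F [-0.7  0.8  0.1]
(646.5, -10.3, 10.0, 34.3) -> [-0.002  0.336  0.001] -0.002
```

View pics/w1.png

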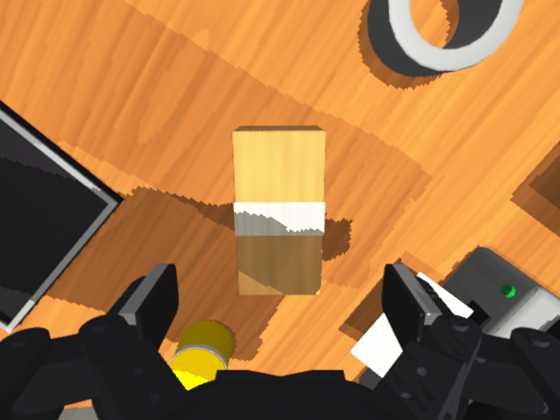

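The brown carton sits square between the jaws, centred at about (280,212), and the measurement agrees with the other views. I'll go down and grip.

```bash
python3 -m handwheel '-0.001 0.18 0 0;-0.001 0.3 0 -0.002;-0.001 0.336 0 -0.002;-0.001 0.336 0 -0.002' 0; python3 -m handwheel '0 0 0 0;0 0 0 0;0 0 0 0;0 0 0 0' 1;python3 -m handwheel '0 0 0 0;0 0 0 0' 1; python3 go.py 647 -10 120 34 480.2 -139 120 -9
```

```text
t: 1.48
ee_pos: [0.6475, -0.0102, 0.0104]
tcp_rot: [-1.52, -0.469, 0.467]
ft_force: [-0.2, 0.1, 0.3]
width: 0.0855
t: 1.98
ee_pos: [0.6484, -0.0103, 0.0122]
tcp_rot: [-1.521, -0.47, 0.465]
ft_force: [-3.1, 0.3, 10.7]
width: 0.0555
t: 2.22
ee_pos: [0.6487, -0.0103, 0.0128]
tcp_rot: [-1.521, -0.471, 0.464]
ft_force: [0.2, 0.1, -2.0]
width: 0.0552
t 2.23 p [648.7 -10.3  12.8] yaw 34.18 tooly [ 0.004  0.    -1.   ] w 55.2 F [ 0.2  0.1 -2. ]
(647.0, -10.0, 120.0, 34.0) -> [-0.003 -0.357  0.003] 0.002
(480.2, -139.0, 120.0, -9.0) -> [-0.704 -0.36  -0.04 ] 0.48
```

```bash
python3 -m handwheel '0 -0.2 0 0;0 -0.36 0 0;-0.2 -0.36 -0.01 0.12;-0.4 -0.36 -0.02 0.24;-0.6 -0.36 -0.03 0.36'; python3 go.py 480.2 -139 120 -9
```

```text
t: 2.85
ee_pos: [0.5028, -0.1198, 0.1204]
tcp_rot: [-1.571, -0.026, 0.018]
ft_force: [1.1, -1.2, -2.3]
width: 0.0554
t 2.85 p [ 502.8 -119.8  120.4] yaw 1.59 tooly [ 0.005  0.    -1.   ] w 55.4 F [ 1.1 -1.2 -2.3]
(480.2, -139.0, 120.0, -9.0) -> [-0.077  0.001 -0.062] 0.118
```

```bash
python3 -m handwheel '-0.077 0 -0.062 0.118;-0.077 0 -0.062 0.118;-0.077 0 -0.062 0.118'; python3 - <<'E'
from h import *
for n in ["wrist","side","scene"]:
    f=grab(n,"p1"+n); print(n)
    w=cloud(f); c=np.array([480,-139.])/1000
    m=(w[...,2]>.008)&(w[...,2]<.016)&(np.hypot(*(np.moveaxis(w[...,:2]-c,-1,0)))<.1)
    print(m.sum(),rect(w[m]))
    tops(f,.13,.18,100)
E
python3 go.py
```

```text
t: 3.22
ee_pos: [0.4808, -0.1386, 0.1205]
tcp_rot: [-1.567, 0.118, -0.126]
ft_force: [0.3, 1.0, -2.6]
width: 0.0551
wrist
1818 (array([489.1, -84.5]), array([ 36.4, 117.1]), 171.0)
[278. 271.] 47029 rgb [146. 139. 106.] z 0.1537 [ 484.7 -128.1] [101.5 102.7] 130.9
side
489 (array([ 479.7, -140.8]), array([116.7, 154.1]), 81.1)
[200.  76.] 2573 rgb [230. 185. 121.] z 0.1499 [361.1 642.4] [251.7 301. ] 2.1
[300. 217.] 1466 rgb [130. 102.  71.] z 0.1543 [ 482.1 -151.8] [ 96.6 101.3] 28.4
scene
409 (array([ 462.7, -140.8]), array([152.7, 163.3]), 80.9)
[258. 159.] 647 rgb [99. 87. 62.] z 0.155 [ 481.8 -119.4] [89.9 93.3] 25.3
[471. 334.] 3779 rgb [147. 109.  60.] z 0.1535 [361.8 611.8] [179.7 304.1] 2.3
[545. 353.] 541 rgb [223. 123.   0.] z 0.1338 [255.4 690.2] [43.9 61. ] 91.0
[488. 355.] 565 rgb [216. 217. 194.] z 0.134 [362.6 623. ] [42.5 61.8] 85.1
[459. 387.] 157 rgb [218. 218. 196.] z 0.1313 [463.6 634.9] [32.8 46.3] 79.1
[501. 399.] 649 rgb [216. 217. 194.] z 0.134 [411.9 697. ] [44.  62.1] 92.1
[549. 408.] 527 rgb [172. 128.  70.] z 0.1598 [345.4 768.6] [ 33.5 106.1] 2.4
t 3.38 p [ 480.9 -138.4  120.2] yaw -8.9 tooly [ 0.005  0.    -1.   ] w 55.3 F [-0.5 -0.3 -2.9]
```

View pics/p1wrist.png

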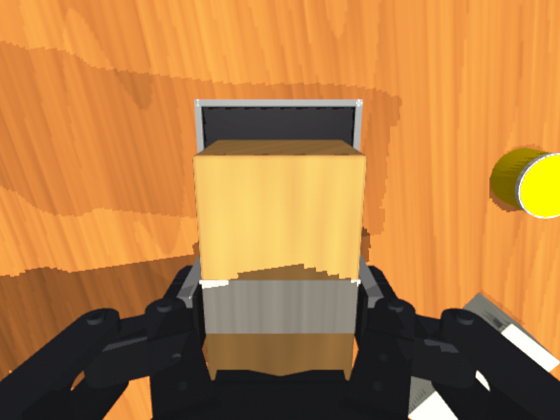

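View pics/p1side.png

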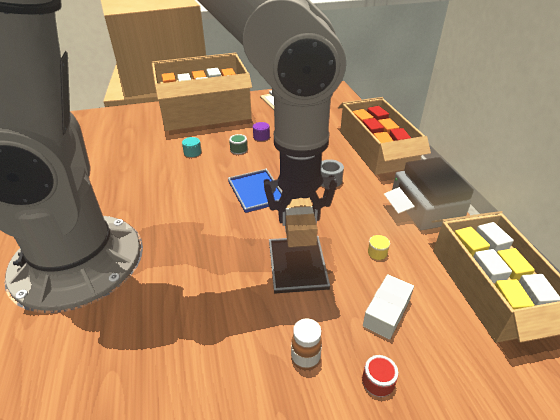

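The tray is centred on the jaw axis (rim corners at (198,102) and (361,102)) and the carton is square to it. I'll lower it.

```bash
python3 go.py 480.1 -140.6 60 -9 480.1 -140.6 18 -9
```

```text
t 3.38 p [ 480.9 -138.4  120.2] yaw -8.9 tooly [ 0.005  0.    -1.   ] w 55.3 F [-0.5 -0.3 -2.9]
(480.1, -140.6, 60.0, -9.0) -> [-0.002  0.201 -0.008] 0.001
(480.1, -140.6, 18.0, -9.0) -> [-0.003  0.341 -0.008] 0.001
```

```bash
python3 -m handwheel '-0.002 0.15 -0.008 0.001;-0.002 0.26 -0.008 0.001;-0.003 0.32 -0.008 0.001;-0.003 0.341 -0.008 0.001;-0.003 0.341 -0.008 0.001'; python3 go.py 480.1 -140.6 17 -9
```

```text
t: 4.0
ee_pos: [0.4804, -0.1404, 0.0179]
tcp_rot: [-1.567, 0.119, -0.126]
ft_force: [-0.1, -0.7, -1.9]
width: 0.0552
t 4.0 p [ 480.4 -140.4   17.9] yaw -8.95 tooly [ 0.005  0.    -1.   ] w 55.2 F [-0.1 -0.7 -1.9]
(480.1, -140.6, 17.0, -9.0) -> [-0.001  0.003 -0.001] 0.001
```

```bash
python3 -m handwheel '0 0.004 0 0;0 0.004 0 0'; python3 -m handwheel '0 0 0 0;0 0 0 0;0 0 0 0' 0.25; python3 -m handwheel '0 -0.1 0 0;0 -0.3 0 0;0 -0.4 0 0;0 -0.5 0 0' 0;  python3 - <<'E'
from h import *
for n in ["wrist","side","scene"]:
    f=grab(n,"q1"+n); print(n);tops(f,.045,.057,200)
    w=cloud(f); c=np.array([480,-139.])/1000
    m=(w[...,2]>.008)&(w[...,2]<.016)&(np.hypot(*(np.moveaxis(w[...,:2]-c,-1,0)))<.1)
    print(m.sum(),rect(w[m]))
E
python3 go.py
```

```text
t: 4.25
ee_pos: [0.4808, -0.1404, 0.0173]
tcp_rot: [-1.567, 0.118, -0.127]
ft_force: [0.2, -0.1, -2.0]
width: 0.0552
t: 4.62
ee_pos: [0.4809, -0.1404, 0.0174]
tcp_rot: [-1.567, 0.118, -0.127]
ft_force: [0.1, -0.0, 0.3]
width: 0.064
t: 5.12
ee_pos: [0.48, -0.1405, 0.1689]
tcp_rot: [-1.567, 0.117, -0.128]
ft_force: [0.1, -0.9, -0.5]
width: 0.0853
wrist
[279. 190.] 9727 rgb [253. 220. 118.] z 0.0493 [ 481.2 -139.5] [ 56.8 109.9] 80.9
[486. 314.] 1177 rgb [255. 255. 253.] z 0.0456 [ 644.2 -278.6] [29.5 56.2] 133.1
3156 (array([ 480.4, -140.9]), array([116.9, 150. ]), 81.0)
side
[205. 111.] 295 rgb [122.  95.  63.] z 0.0511 [363.3 559.8] [ 14.1 298.4] 1.9
[423. 204.] 403 rgb [127. 113.  95.] z 0.0496 [816.9 -61. ] [ 92.3 191.5] 127.9
[298. 250.] 1001 rgb [233. 187. 123.] z 0.0504 [ 480.3 -140.1] [ 56.3 111.6] 81.0
[475. 285.] 475 rgb [100.  80.  53.] z 0.051 [ 785.3 -297.8] [ 21.8 241.4] 91.9
[390. 300.] 1124 rgb [253. 253. 248.] z 0.0462 [ 614.1 -307.3] [ 57.1 112.4] 43.6
552 (array([ 479.7, -140.8]), array([116.8, 153.5]), 80.9)
scene
[209.  73.] 1325 rgb [208. 210. 189.] z 0.0496 [ 350.9 -651.8] [181.  209.1] 95.3
[193. 162.] 413 rgb [211. 210. 188.] z 0.0478 [ 616.9 -304.4] [ 57.3 112.3] 42.3
[257. 177.] 533 rgb [176. 132.  71.] z 0.0514 [ 482.2 -138.3] [ 58.  112.7] 80.0
[259. 275.] 312 rgb [137. 130. 123.] z 0.0501 [656.4 144.8] [69.5 70.8] 56.7
[307. 313.] 833 rgb [222. 129.   0.] z 0.0475 [609.7 298.8] [ 56.5 111. ] 59.0
373 (array([ 475.6, -139.9]), array([155. , 161.9]), 87.2)
t 5.28 p [ 480.8 -140.6  168.8] yaw -8.94 tooly [ 0.009 -0.    -1.   ] w 85.4 F [-0.5 -0.5 -0.2]
```

View pics/q1wrist.png

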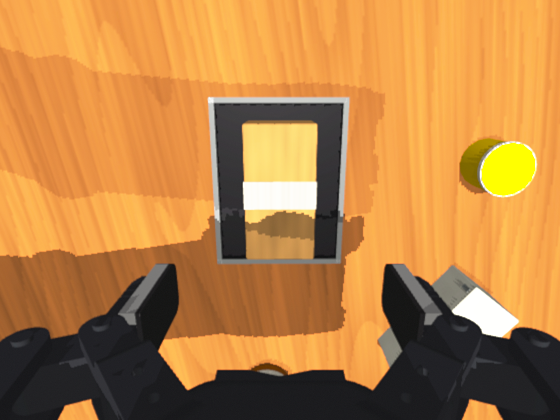

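The brown carton is within about 1 mm of the tray centre and aligned with it. Next is the white carton.

```bash
python3 go.py 614.7 -306.5 120 -46.8
```

```text
t 5.28 p [ 480.8 -140.6  168.8] yaw -8.94 tooly [ 0.009 -0.    -1.   ] w 85.4 F [-0.5 -0.5 -0.2]
(614.7, -306.5, 120.0, -46.8) -> [ 0.525  0.167 -0.477] 0.421
```

```bash
python3 -m handwheel '0.13 0 -0.12 0.1;0.26 0.05 -0.24 0.21;0.4 0.1 -0.36 0.32;0.525 0.167 -0.477 0.421;0.525 0.167 -0.477 0.421'; python3 -m handwheel '0 0 0 0'; python3 - <<'E'
from h import *
f=grab("wrist","w2")
tops(f,.038,.052,400)
E
python3 go.py 614.7 -306.5 10 -46.8
```

```text
t: 5.9
ee_pos: [0.614, -0.3089, 0.1156]
tcp_rot: [-1.473, 0.639, -0.645]
ft_force: [-0.4, 0.3, -0.2]
width: 0.0854
t: 6.02
ee_pos: [0.6134, -0.3084, 0.1144]
tcp_rot: [-1.473, 0.64, -0.643]
ft_force: [-0.8, 0.7, -0.4]
width: 0.085
[526.  45.] 1800 rgb [94. 69. 39.] z 0.0448 [ 783.  -345.2] [ 2.6 78.5] 87.0
[279. 206.] 14287 rgb [249. 245. 234.] z 0.0452 [ 615.6 -306. ] [ 56.9 110. ] 43.1
[ 14. 225.] 1702 rgb [236.  177.5  94.5] z 0.0483 [ 489.5 -188.6] [27.2 55.8] 31.0
[339. 368.] 811 rgb [171. 135. 131.] z 0.0402 [ 554.5 -424.6] [19.4 51.1] 117.5
t 6.08 p [ 613.1 -308.4  114.4] yaw -47.05 tooly [ 0.002  0.    -1.   ] w 85.5 F [-1.   0.6  0.6]
(614.7, -306.5, 10.0, -46.8) -> [-0.001  0.348  0.008] -0.003
```

View pics/w2.png

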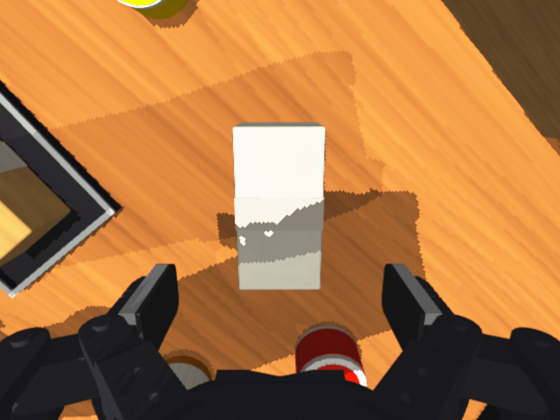

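The white carton is square between the jaws, centred at (279,206). I'll go down and grip.

```bash
python3 -m handwheel '0 0.18 0.01 -0.002;0 0.3 0.01 -0.002;0 0.348 0.01 -0.002;0 0.348 0.01 -0.002'; python3 -m handwheel '0 0 0 0;0 0 0 0;0 0 0 0;0 0 0 0;0 0 0 0' 1; python3 go.py 615 -306 130 -46.8 447 147 130 8.2
```

```text
t: 6.58
ee_pos: [0.6154, -0.306, 0.0102]
tcp_rot: [-1.474, 0.638, -0.64]
ft_force: [-1.1, -0.0, 0.1]
width: 0.0852
t: 7.2
ee_pos: [0.6163, -0.3063, 0.0121]
tcp_rot: [-1.473, 0.636, -0.642]
ft_force: [-1.6, 1.1, 10.5]
width: 0.0551
t 7.2 p [ 616.3 -306.3   12.1] yaw -46.84 tooly [ 0.004 -0.    -1.   ] w 55.1 F [-1.6  1.1 10.5]
(615.0, -306.0, 130.0, -46.8) -> [-0.003 -0.393 -0.001] -0.0
(447.0, 147.0, 130.0, 8.2) -> [-1.487 -0.395  0.623] -0.612
```

```bash
python3 -m handwheel '0 -0.2 0 0;0 -0.4 0 0;-0.18 -0.4 0.08 -0.08;-0.36 -0.4 0.16 -0.16;-0.54 -0.4 0.23 -0.24'; python3 go.py 447 147 130 8.2
```

```text
t: 7.82
ee_pos: [0.5549, -0.1392, 0.1329]
tcp_rot: [-1.543, 0.337, -0.347]
ft_force: [0.7, 1.1, -1.6]
width: 0.0549
t 7.83 p [ 554.9 -139.2  132.9] yaw -24.99 tooly [ 0.006 -0.    -1.   ] w 54.9 F [ 0.7  1.1 -1.6]
(447.0, 147.0, 130.0, 8.2) -> [-0.729  0.007  0.713] -0.369
```

```bash
python3 -m handwheel '-0.14 0 0.14 -0.08;-0.28 0 0.28 -0.16;-0.43 0 0.42 -0.24;-0.58 0 0.57 -0.32;-0.729 0.007 0.713 -0.369';python3 -m handwheel '0 0 0 0'; python3 go.py 447 147 130 8.2
```

```text
t: 8.45
ee_pos: [0.4469, 0.1483, 0.1313]
tcp_rot: [-1.568, -0.121, 0.109]
ft_force: [1.6, 2.0, -1.7]
width: 0.0551
t: 8.57
ee_pos: [0.4455, 0.1524, 0.1321]
tcp_rot: [-1.566, -0.128, 0.114]
ft_force: [-0.1, -1.2, -2.6]
width: 0.0552
t 8.57 p [445.5 152.4 132.1] yaw 8.83 tooly [ 0.009  0.002 -1.   ] w 55.2 F [-0.1 -1.2 -2.6]
(447.0, 147.0, 130.0, 8.2) -> [ 0.002  0.007 -0.019] 0.007
```

```bash
python3 - <<'E'
from h import *
for n in ["wrist","side"]:
    f=grab(n,"p2"+n); print(n)
    w=cloud(f); c=np.array([447,147.])/1000
    m=(w[...,2]>.008)&(w[...,2]<.016)&(np.hypot(*(np.moveaxis(w[...,:2]-c,-1,0)))<.1)
    print(m.sum(),rect(w[m]), cv2.boxPoints(cv2.minAreaRect((w[m][:,:2]*1000).astype(np.float32))).round(1).tolist())
E
python3 go.py
```

```text
wrist
1628 (array([438.8, 203.4]), array([ 37.2, 116.9]), 8.8) [[378.20001220703125, 212.8000030517578], [383.79998779296875, 176.10000610351562], [499.3999938964844, 194.0], [493.70001220703125, 230.6999969482422]]
side
418 (array([446.8, 147.2]), array([119.1, 155.1]), 98.0) [[377.0, 215.60000610351562], [398.70001220703125, 62.099998474121094], [516.5999755859375, 78.69999694824219], [495.0, 232.3000030517578]]
t 8.68 p [447.  148.8 132.1] yaw 8.47 tooly [ 0.01   0.001 -1.   ] w 55.3 F [-0.2 -0.2 -1.3]
```

View pics/p2wrist.png

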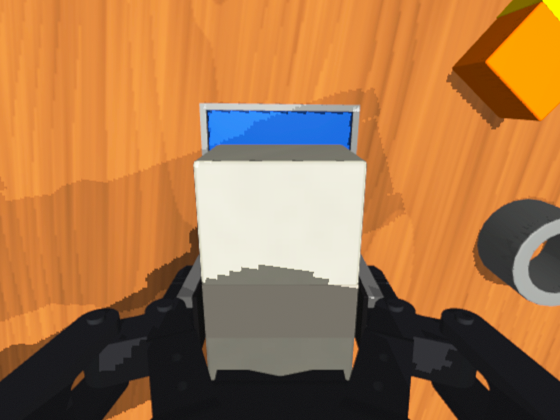

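View pics/p2side.png

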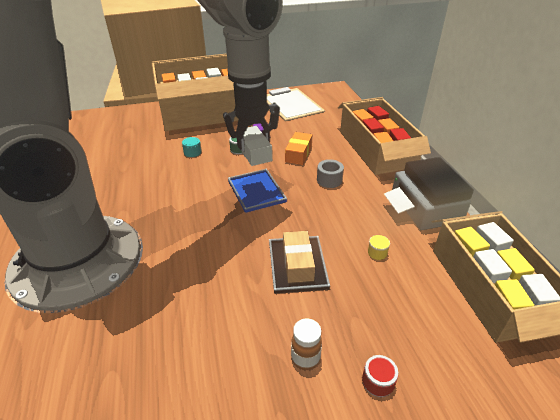

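The blue tray's far rim (y≈105, x 200–358) is centred under the carton. I'll lower it.

```bash
python3 go.py 446.7 147.3 17.5 8.3
```

```text
t 8.68 p [447.  148.8 132.1] yaw 8.47 tooly [ 0.01   0.001 -1.   ] w 55.3 F [-0.2 -0.2 -1.3]
(446.7, 147.3, 17.5, 8.3) -> [-0.005  0.382 -0.005] 0.002
```

```bash
python3 -m handwheel '-0.002 0.17 -0.005 0.002;-0.003 0.29 -0.005 0.002;-0.004 0.36 -0.005 0.002;-0.005 0.382 -0.005 0.002;-0.005 0.382 -0.005 0.002'; python3 go.py 446.7 147.3 16.3 8.3
```

```text
t: 9.3
ee_pos: [0.4472, 0.1465, 0.0178]
tcp_rot: [-1.568, -0.12, 0.105]
ft_force: [-0.0, -0.1, -1.2]
width: 0.0553
t 9.3 p [447.2 146.5  17.8] yaw 8.21 tooly [ 0.01   0.001 -1.   ] w 55.3 F [-0.  -0.1 -1.2]
(446.7, 147.3, 16.3, 8.3) -> [-0.001  0.005  0.003] -0.001
```

```bash
python3 -m handwheel '-0.002 0.004 0.003 -0.001;-0.002 0.005 0.003 -0.001;-0.002 0.005 0.003 -0.001'; python3 -m handwheel '0 0 0 0;0 0 0 0;0 0 0 0' 0.25; python3 -m handwheel '0 -0.1 0 0;0 -0.3 0 0;0 -0.4 0 0;0 -0.5 0 0;0 -0.5 0 0' 0;  python3 - <<'E'
from h import *
for n in ["wrist","side","scene"]:
    f=grab(n,"q2"+n); print(n);tops(f,.045,.057,200)
    w=cloud(f); c=np.array([447,147.])/1000
    m=(w[...,2]>.008)&(w[...,2]<.016)&(np.hypot(*(np.moveaxis(w[...,:2]-c,-1,0)))<.1)
    print(m.sum(),rect(w[m]))
E
python3 go.py
```

```text
t: 9.68
ee_pos: [0.4468, 0.1474, 0.0167]
tcp_rot: [-1.568, -0.122, 0.105]
ft_force: [-0.8, -0.5, -2.6]
width: 0.0555
t: 10.05
ee_pos: [0.4468, 0.1475, 0.0168]
tcp_rot: [-1.567, -0.122, 0.105]
ft_force: [-0.6, -0.4, 0.1]
width: 0.0638
t: 10.68
ee_pos: [0.4463, 0.1478, 0.1688]
tcp_rot: [-1.566, -0.125, 0.102]
ft_force: [-0.4, 0.5, 0.2]
width: 0.0851
wrist
[515.  47.] 4978 rgb [254. 182.   0.] z 0.0457 [599.3 281.9] [57.2 72.8] 57.3
[278. 193.] 9663 rgb [247. 243. 231.] z 0.0493 [447.1 146.4] [ 56.8 110.3] 98.2
[521. 234.] 2906 rgb [193. 196. 192.] z 0.0482 [650.1 142. ] [63.  71.5] 111.9
3196 (array([446.9, 146.7]), array([117. , 151.1]), 98.1)
side
[191. 113.] 201 rgb [114.  88.  58.] z 0.0504 [309.1 558.1] [ 15.1 189.9] 2.7
[299. 142.] 334 rgb [252. 172.  77.] z 0.0469 [607.9 296.4] [ 57.1 114. ] 59.8
[331. 167.] 210 rgb [174. 174. 167.] z 0.0488 [654.6 143. ] [70.4 71.8] 32.1
[256. 177.] 551 rgb [226. 223. 207.] z 0.0507 [446.4 145.1] [ 56.8 112.5] 98.3
[423. 203.] 397 rgb [116. 104.  87.] z 0.0495 [816.3 -58.4] [ 91.2 193.9] 125.9
[298. 250.] 1007 rgb [247. 213. 140.] z 0.0503 [ 480.8 -139.5] [ 57.  113.6] 80.3
[475. 285.] 466 rgb [93. 73. 49.] z 0.0511 [ 785.3 -297.9] [ 22.1 240.6] 91.8
393 (array([446.1, 146.6]), array([117.3, 155.4]), 98.3)
scene
[220.  69.] 2162 rgb [208. 210. 188.] z 0.0496 [ 316.6 -656.1] [209.5 249.3] 5.4
[257. 177.] 533 rgb [210. 157.  85.] z 0.0514 [ 481.9 -139.5] [ 57.9 115.5] 81.3
[323. 238.] 698 rgb [171. 165. 151.] z 0.0513 [447.7 147.1] [ 59.3 111.5] 98.6
[259. 275.] 308 rgb [134. 129. 120.] z 0.0501 [656.  144.3] [69.4 71.1] 56.3
[307. 313.] 848 rgb [221. 127.   0.] z 0.0476 [609.8 298.7] [ 56.5 111.5] 57.9
436 (array([456.6, 152.1]), array([139.9, 161.7]), 96.0)
t 10.82 p [444.9 147.2 166.1] yaw 8.3 tooly [ 0.01   0.001 -1.   ] w 85.2 F [-0.1  0.5 -0.6]
```

View pics/q2wrist.png

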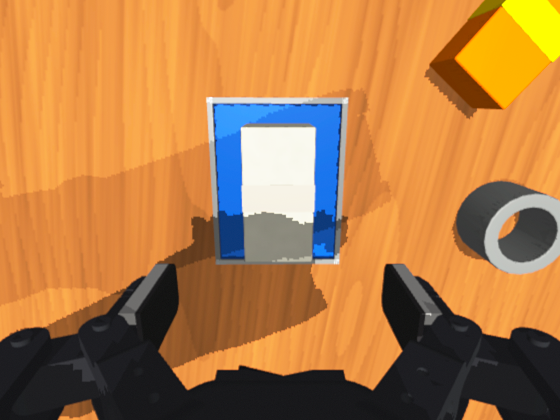

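White carton is centred and aligned. Next is the green tin.

```bash
python3 go.py 436.3 371.3 120 0
```

```text
t 10.82 p [444.9 147.2 166.1] yaw 8.3 tooly [ 0.01   0.001 -1.   ] w 85.2 F [-0.1  0.5 -0.6]
(436.3, 371.3, 120.0, 0.0) -> [0.078 0.154 0.744] 0.092
```

```bash
python3 -m handwheel '0.02 0 0.19 0.03;0.04 0.05 0.38 0.06;0.06 0.1 0.57 0.092;0.078 0.154 0.744 0.092;0.078 0.154 0.744 0.092'; python3 -m handwheel '0 0 0 0;0 0 0 0'; python3 - <<'E'
from h import *
f=grab("wrist","w3")
tops(f,.033,.047,400)
E
python3 go.py 436.3 371.3 10 0
```

```text
t: 11.45
ee_pos: [0.4338, 0.3748, 0.1171]
tcp_rot: [-1.571, -0.009, -0.0]
ft_force: [0.1, -0.7, -0.1]
width: 0.0856
t: 11.7
ee_pos: [0.4338, 0.3739, 0.1166]
tcp_rot: [-1.572, -0.008, -0.001]
ft_force: [0.2, -0.3, 0.6]
width: 0.0852
[419. 123.] 6311 rgb [215.  88. 245.] z 0.0405 [521.  432.5] [53.9 54. ] 130.1
[ 65. 185.] 5723 rgb [  0. 248. 243.] z 0.0404 [295.  392.1] [54.1 54.1] 143.8
[282. 214.] 4997 rgb [ 80. 160. 112.] z 0.0405 [436.2 372.5] [53.5 53.9] 157.5
[522. 292.] 6345 rgb [255. 198.   0.] z 0.0452 [617.1 310.8] [59.7 80.5] 58.6
t 11.75 p [434.  373.9 117. ] yaw 0.27 tooly [ 0.006 -0.001 -1.   ] w 85.3 F [0.1 0.1 0.2]
(436.3, 371.3, 10.0, 0.0) -> [ 0.005  0.357 -0.008] 0.003
```

View pics/w3.png

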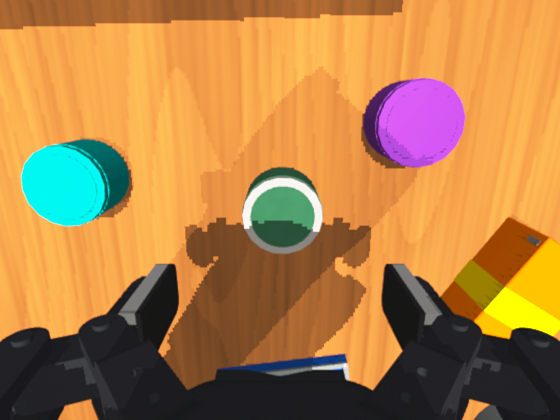

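The green tin is at (282,214) between the jaws, with decoys on both sides and clear of the fingers.

```bash
python3 -m handwheel '0.005 0.18 -0.005 0.003;0.005 0.3 -0.005 0.003;0.006 0.353 -0.005 0.003;0.006 0.355 -0.005 0.003;0.006 0.355 -0.005 0.003'; python3 -m handwheel '0 0 0 0;0 0 0 0;0 0 0 0;0 0 0 0;0 0 0 0' 1; python3 go.py 436 372 190 0
```

```text
t: 12.38
ee_pos: [0.4372, 0.3727, 0.0118]
tcp_rot: [-1.57, -0.005, -0.006]
ft_force: [-1.0, -0.0, 0.2]
width: 0.0854
t: 13.0
ee_pos: [0.4376, 0.3732, 0.0132]
tcp_rot: [-1.57, -0.006, -0.007]
ft_force: [-3.2, -3.0, 17.8]
width: 0.0514
t 13.0 p [437.6 373.2  13.2] yaw -0.03 tooly [ 0.009  0.001 -1.   ] w 51.4 F [-3.2 -3.  17.8]
(436.0, 372.0, 190.0, 0.0) -> [-0.    -0.589 -0.003] -0.0
```

```bash
python3 -m handwheel '0 -0.2 0 0;0 -0.3 0 0;0 -0.3 0 0'; python3 go.py; python3 - <<'E'
from h import *
f=grab("wrist","g3w")
for n in ["side","scene"]:
    f=grab(n); c=[f["world_to_cam"]@np.array([.437,.372,.12,1])][0]; u=f["mtx"]@c[:3]; u=(u[:2]/u[2]).astype(int)
    im=f["color"][max(0,u[1]-50):u[1]+50,max(0,u[0]-65):u[0]+65]
    cv2.imwrite(f"pics/g3{n}.png",cv2.cvtColor(cv2.resize(im,None,fx=5,fy=5,interpolation=2),cv2.COLOR_RGB2BGR))
E
```

```text
t: 13.38
ee_pos: [0.4379, 0.3741, 0.1059]
tcp_rot: [-1.566, -0.009, -0.01]
ft_force: [0.2, -0.4, -1.9]
width: 0.0513
t 13.38 p [437.9 374.1 105.9] yaw -0.04 tooly [ 0.012  0.005 -1.   ] w 51.3 F [ 0.2 -0.4 -1.9]
```

View pics/g3w.png

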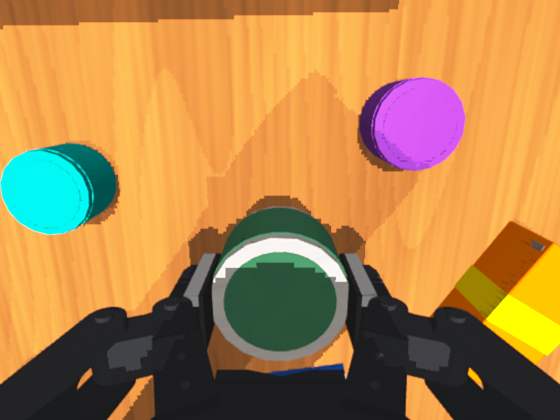

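View pics/g3side.png

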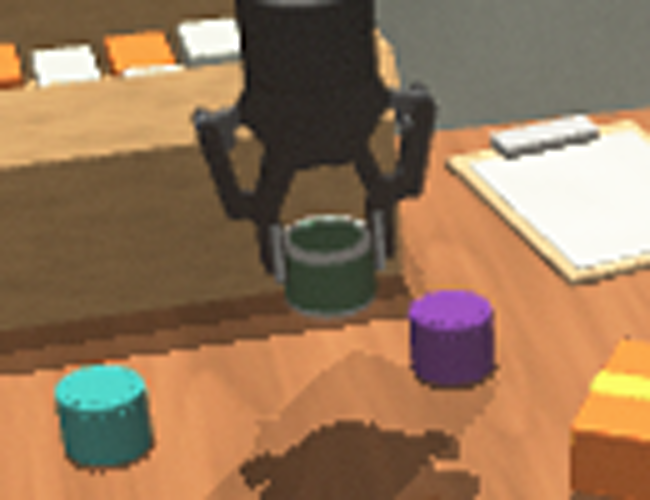

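View pics/g3scene.png

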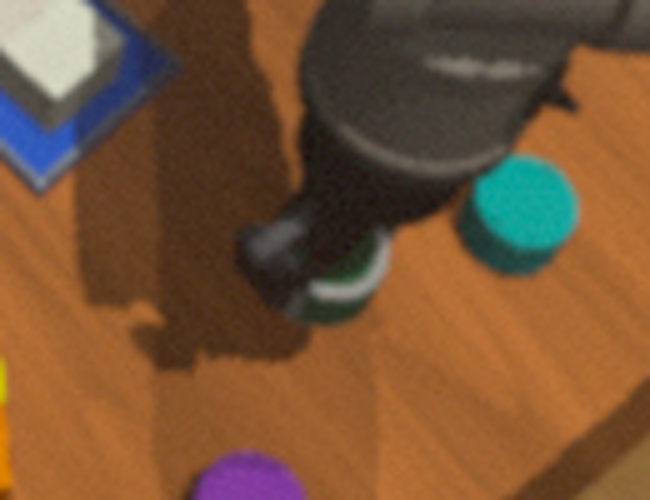

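The tin is held upright and centred between the pads, at about (280,298). I'll carry it to the black tray.

```bash
python3 - <<'E'
from h import *
f=grab("wrist");o=env.get_obs();w=cloud(f)-o["ee_pos"]
m=(abs(w[...,0])<.04)&(abs(w[...,1])<.04)&(w[...,2]>.02)&(w[...,2]<.035)
k=np.median(f["color"][m],0);print(m.sum(),k,np.median(w[m][:,2]),rect(w[m]))
E
python3 go.py 480.5 -139.5 150 -9
```

```text
16201 [43. 83. 59.] 0.02743802988180785 (array([2.7, 3.1]), array([57.4, 62.7]), 38.1)
t 13.57 p [436.3 372.5 102.1] yaw -0.03 tooly [ 0.007  0.    -1.   ] w 51.4 F [ 0.9  0.7 -0.6]
(480.5, -139.5, 150.0, -9.0) -> [ 0.149 -0.159 -1.707] 0.1
```

```bash
python3 -m handwheel '0.02 -0.1 -0.1 0;0.04 -0.16 -0.28 0.02;0.06 -0.16 -0.48 0.04;0.08 -0.16 -0.68 0.05;0.09 -0.16 -0.88 0.05'; python3 go.py 480.5 -139.5 150 -9
```

```text
t: 14.2
ee_pos: [0.4624, 0.1065, 0.1495]
tcp_rot: [-1.57, 0.057, -0.067]
ft_force: [1.1, -0.5, -0.8]
width: 0.0515
t 14.2 p [462.4 106.5 149.5] yaw -4.53 tooly [ 0.006 -0.    -1.   ] w 51.5 F [ 1.1 -0.5 -0.8]
(480.5, -139.5, 150.0, -9.0) -> [ 0.125 -0.001 -0.813] 0.05
```

```bash
python3 -m handwheel '0.03 0 -0.2 0.02;0.06 0 -0.4 0.05;0.09 0 -0.6 0.05;0.125 0 -0.76 0.05;0.125 0 -0.813 0.05'; python3 -m handwheel '0 0 0 0;0 0 0 0;0 0 0 0'; python3 - <<'E'
from h import *
f=grab("wrist","p3w");tops(f,.045,.055,200)
from scipy.spatial.transform import Rotation as R
o=env.get_obs();M=R.from_rotvec(o["tcp_rot"]).as_matrix();w=(cloud(f)-o["ee_pos"])@M
c=f["color"].astype(int)
m=(abs(w[...,0])<.029)&(abs(w[...,2])<.04)&(-w[...,1]>.022)&(-w[...,1]<.032)
p=w[m][:,[0,2]]*1e3
print(len(p),rect(np.c_[p,p]/1e3 if 0 else p/1e3))
for s in(-8,-4,0,4,8):
    q=p[abs(p[:,0]-s)<1];print(s,q[:,1].min().round(1),q[:,1].max().round(1))
E
python3 go.py
```

```text
t: 14.82
ee_pos: [0.4799, -0.1426, 0.1487]
tcp_rot: [-1.568, 0.123, -0.13]
ft_force: [-0.5, 0.4, -1.8]
width: 0.0512
t: 15.2
ee_pos: [0.48, -0.1412, 0.1486]
tcp_rot: [-1.568, 0.122, -0.129]
ft_force: [-0.0, -0.0, -0.9]
width: 0.0512
[280. 167.] 6878 rgb [254. 232. 130.] z 0.0493 [ 484.7 -118.8] [57. 69.] 80.4
14687 (array([1.4, 0.3]), array([54.5, 57.3]), 37.9)
-8 -26.7 25.6
-4 -26.9 26.6
0 -27.7 26.7
4 -27.5 26.5
8 -26.4 25.6
t 15.25 p [ 480.1 -141.3  148.7] yaw -9.14 tooly [ 0.005 -0.001 -1.   ] w 51.5 F [ 0.   0.6 -0.9]
```

View pics/p3w.png

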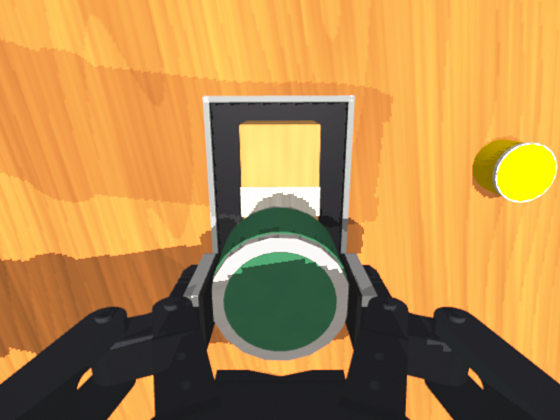

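The tin is centred in the jaws, with the carton below it at (280,167) upward. I'll lower it onto the carton's centre.

```bash
python3 go.py 481.1 -139.1 64 -9
```

```text
t 15.25 p [ 480.1 -141.3  148.7] yaw -9.14 tooly [ 0.005 -0.001 -1.   ] w 51.5 F [ 0.   0.6 -0.9]
(481.1, -139.1, 64.0, -9.0) -> [0.001 0.282 0.008] -0.002
```

```bash
python3 -m handwheel '0.001 0.12 0.008 0;0.001 0.22 0.008 0;0.001 0.27 0.008 0;0.001 0.282 0.008 0;0.001 0.282 0.008 0'; python3 go.py 481.1 -139.1 62.2 -9
```

```text
t: 15.88
ee_pos: [0.4816, -0.1391, 0.0646]
tcp_rot: [-1.568, 0.121, -0.129]
ft_force: [0.3, 0.9, -1.1]
width: 0.0517
t 15.88 p [ 481.6 -139.1   64.6] yaw -9.13 tooly [ 0.005 -0.001 -1.   ] w 51.7 F [ 0.3  0.9 -1.1]
(481.1, -139.1, 62.2, -9.0) -> [-0.002  0.008 -0.   ] -0.001
```

```bash
python3 -m handwheel '-0.002 0.007 0 0;-0.002 0.007 0 0;-0.002 0.007 0 0'; python3 go.py
```

```text
t: 16.25
ee_pos: [0.4811, -0.139, 0.0628]
tcp_rot: [-1.568, 0.121, -0.13]
ft_force: [-0.6, -0.5, -1.8]
width: 0.0512
t 16.25 p [ 481.1 -139.    62.8] yaw -9.13 tooly [ 0.006 -0.001 -1.   ] w 51.2 F [-0.6 -0.5 -1.8]
```

```bash
python3 -m handwheel '0 0.003 0 0;0 0.003 0 0'; python3 -m handwheel '0 0 0 0;0 0 0 0;0 0 0 0;0 0 0 0' 0.25; python3 -m handwheel '0 -0.1 0 0;0 -0.2 0 0;0 -0.3 0 0;0 -0.35 0 0;0 -0.35 0 0' 0;  python3 - <<'E'
from h import *
for n in ["wrist","side","scene"]:
    f=grab(n,"q3"+n); print(n);tops(f,.082,.095,200);tops(f,.046,.055,200)
E
python3 go.py
```

```text
t: 16.5
ee_pos: [0.4813, -0.1391, 0.0623]
tcp_rot: [-1.568, 0.121, -0.13]
ft_force: [-2.0, -0.1, 6.9]
width: 0.0515
t: 17.0
ee_pos: [0.4813, -0.1391, 0.0623]
tcp_rot: [-1.568, 0.12, -0.13]
ft_force: [-0.5, -0.5, -0.2]
width: 0.0646
t: 17.62
ee_pos: [0.481, -0.139, 0.1677]
tcp_rot: [-1.568, 0.119, -0.131]
ft_force: [-0.9, 0.8, 0.3]
width: 0.0856
wrist
[279. 213.] 4919 rgb [ 81. 161. 112.] z 0.0895 [ 481.4 -139.8] [53.7 53.9] 106.3
[278. 150.] 3578 rgb [253. 223. 121.] z 0.0492 [ 485.6 -111.2] [53.1 56.1] 171.0
[278. 253.] 1026 rgb [203. 148.  81.] z 0.0493 [ 474.6 -180.9] [25.2 55.9] 170.3
side
[204. 101.] 332 rgb [124.  96.  64.] z 0.0885 [364.1 560.1] [ 13.3 299.4] 2.6
[381. 119.] 1122 rgb [231.5  77.   60. ] z 0.0884 [862.4 278.6] [118.3 245.1] 92.3
[389. 141.] 493 rgb [225. 179. 118.] z 0.0889 [854.4 254.5] [142.9 288.6] 91.8
[436. 189.] 332 rgb [96. 84. 66.] z 0.0886 [829.7 -54.9] [ 81.8 173.7] 123.7
[507. 268.] 2082 rgb [228. 183. 120.] z 0.0894 [ 854.7 -302.6] [144.6 270. ] 86.7
[495. 233.] 421 rgb [254. 254. 252.] z 0.0846 [ 882.7 -230.5] [44.1 62.7] 94.0
[298. 237.] 436 rgb [
[... 1190 characters left out ...]
. 127.   0.] z 0.0852 [881.3 271.2] [41.3 62.5] 92.1
[241. 374.] 550 rgb [222. 129.   0.] z 0.089 [827.2 341.2] [42.3 63. ] 98.5
[221. 389.] 513 rgb [187.  44.  22.] z 0.0926 [879.3 343.1] [41.6 62.5] 98.7
[259. 406.] 336 rgb [187. 138.  75.] z 0.0884 [831.  419.2] [ 18.2 100.3] 0.6
[209.  73.] 1257 rgb [208. 209. 188.] z 0.0496 [ 351.8 -651.7] [179.  207.2] 95.1
[322. 237.] 684 rgb [212.5 212.  191. ] z 0.0512 [447.4 146.7] [ 58.3 111.1] 98.8
[259. 275.] 294 rgb [136. 131. 124.] z 0.05 [655.5 145. ] [69.6 70.3] 167.6
[307. 313.] 685 rgb [222. 129.   0.] z 0.0478 [609.7 298.9] [ 56.8 110.3] 59.2
t 17.77 p [ 480.1 -138.9  166.2] yaw -9.13 tooly [ 0.004 -0.001 -1.   ] w 85.2 F [-0.7  0.5  1.2]
```

View pics/q3wrist.png

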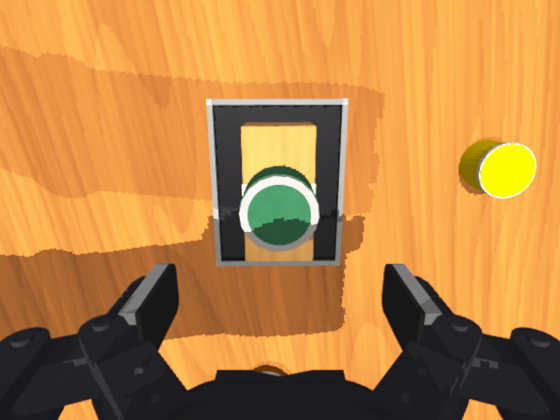

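View pics/q3side.png

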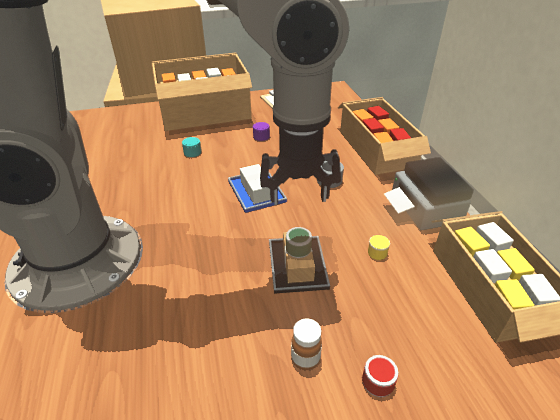

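The green tin is within 1 mm of the carton's centre, with its top at z≈0.0895. Next is the red tin.

```bash
python3 go.py 538 -433.5 125 -20
```

```text
t 17.77 p [ 480.1 -138.9  166.2] yaw -9.13 tooly [ 0.004 -0.001 -1.   ] w 85.2 F [-0.7  0.5  1.2]
(538.0, -433.5, 125.0, -20.0) -> [ 0.346  0.139 -0.939] 0.121
```

```bash
python3 -m handwheel '0.07 -0.03 -0.18 0.03;0.14 -0.03 -0.37 0.06;0.21 -0.03 -0.56 0.09;0.28 0.04 -0.75 0.121;0.346 0.1 -0.92 0.121'; python3 -m handwheel '0.01 0.05 -0.02 0;0.01 0.05 -0.02 0;0.01 0.05 -0.02 0'; python3 - <<'E'
from h import *
f=grab("wrist","w4")
tops(f,.033,.047,400)
E
python3 go.py 538 -433.5 11 -20
```

```text
t: 18.4
ee_pos: [0.5387, -0.4296, 0.1345]
tcp_rot: [-1.553, 0.272, -0.277]
ft_force: [1.0, 0.5, 0.2]
width: 0.0848
t: 18.77
ee_pos: [0.5399, -0.4347, 0.1196]
tcp_rot: [-1.552, 0.271, -0.276]
ft_force: [0.1, 0.3, -0.1]
width: 0.0854
[111. 152.] 871 rgb [122. 112. 101.] z 0.0411 [ 448.1 -358.6] [23.9 52. ] 92.2
[277. 209.] 4916 rgb [246.  34.  15.] z 0.0405 [ 539.4 -432.4] [53.7 53.7] 34.5
t 18.82 p [ 540.1 -434.8  120.2] yaw -19.98 tooly [ 0.004  0.    -1.   ] w 85.4 F [ 0.3 -0.2  0.7]
(538.0, -433.5, 11.0, -20.0) -> [-0.01   0.364  0.001] 0.0
```

View pics/w4.png

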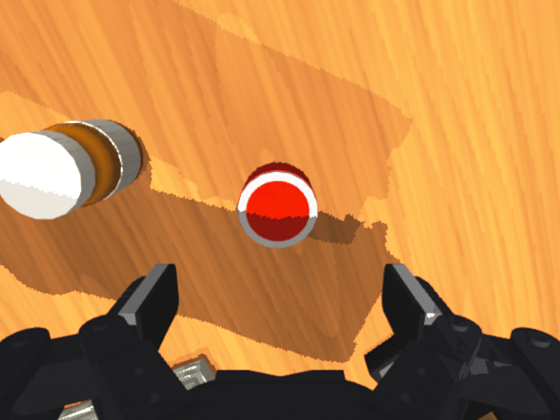

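The red tin is at (277,209), and the jar to the left is clear of the fingers.

```bash
python3 go.py 539.2 -432.6 11 -20
```

```text
t 18.82 p [ 540.1 -434.8  120.2] yaw -19.98 tooly [ 0.004  0.    -1.   ] w 85.4 F [ 0.3 -0.2  0.7]
(539.2, -432.6, 11.0, -20.0) -> [-0.007  0.364  0.005] 0.0
```

```bash
python3 -m handwheel '-0.007 0.18 0.006 0;-0.007 0.3 0.006 0;-0.007 0.36 0.006 0;-0.007 0.364 0.006 0;-0.007 0.364 0.006 0'; python3 -m handwheel '0 0 0 0;0 0 0 0;0 0 0 0;0 0 0 0;0 0 0 0' 1; python3 go.py 447 147 165 8
```

```text
t: 19.45
ee_pos: [0.54, -0.4329, 0.0127]
tcp_rot: [-1.553, 0.269, -0.278]
ft_force: [-0.4, -0.6, 0.2]
width: 0.085
t: 20.08
ee_pos: [0.5405, -0.4333, 0.0142]
tcp_rot: [-1.554, 0.268, -0.279]
ft_force: [-2.6, 2.3, 14.0]
width: 0.051
t 20.07 p [ 540.5 -433.3   14.2] yaw -19.97 tooly [ 0.007 -0.002 -1.   ] w 51.0 F [-2.6  2.3 14. ]
(447.0, 147.0, 165.0, 8.0) -> [-0.95  -0.508  1.712] -0.311
```

```bash
python3 -m handwheel '0 -0.2 0 0;0 -0.4 0 0;-0.05 -0.5 0.1 -0.04;-0.15 -0.5 0.27 -0.08;-0.25 -0.5 0.45 -0.12'; python3 go.py 447 147 165 8
```

```text
t: 20.7
ee_pos: [0.5146, -0.2792, 0.1644]
tcp_rot: [-1.569, 0.118, -0.131]
ft_force: [2.0, 0.7, -1.9]
width: 0.0511
t 20.7 p [ 514.6 -279.2  164.4] yaw -9.1 tooly [ 0.008 -0.002 -1.   ] w 51.1 F [ 2.   0.7 -1.9]
(447.0, 147.0, 165.0, 8.0) -> [-0.447 -0.007  1.367] -0.19
```

```bash
python3 -m handwheel '-0.06 0 0.19 -0.04;-0.12 0 0.38 -0.08;-0.19 0 0.58 -0.12;-0.25 0 0.77 -0.16;-0.32 0 0.96 -0.19'; python3 go.py 447 147 150 8
```

```text
t: 21.32
ee_pos: [0.4649, 0.0221, 0.1639]
tcp_rot: [-1.57, -0.118, 0.104]
ft_force: [1.2, 1.0, -2.6]
width: 0.0513
t 21.32 p [464.9  22.1 163.9] yaw 8.09 tooly [ 0.009 -0.002 -1.   ] w 51.3 F [ 1.2  1.  -2.6]
(447.0, 147.0, 150.0, 8.0) -> [-0.001  0.045  0.421] 0.001
```

```bash
python3 -m handwheel '0 0 0.18 0;0 0.02 0.33 0;0 0.04 0.41 0;0 0.045 0.421 0;0 0.045 0.421 0'; python3 -m handwheel '0 0 0 0;0 0 0 0;0 0 0 0'; cat > held.py <<'E'
from h import *
import sys
from scipy.spatial.transform import Rotation as R
f=grab("wrist",sys.argv[1]);tops(f,.045,.055,200)
o=env.get_obs();M=R.from_rotvec(o["tcp_rot"]).as_matrix();w=(cloud(f)-o["ee_pos"])@M
lo,hi=float(sys.argv[2]),float(sys.argv[3])
m=(abs(w[...,0])<.029)&(abs(w[...,2])<.04)&(-w[...,1]>lo)&(-w[...,1]<hi)
p=w[m][:,[0,2]]*1e3; print('top above tcp',np.median(-w[m][:,1]))
for s in(-8,-4,0,4,8):
    q=p[abs(p[:,0]-s)<1];print(s,q[:,1].min().round(1),q[:,1].max().round(1))
E
python3 held.py p4w .020 .032
python3 go.py 447 146.5 64.5 8
```

```text
t: 21.95
ee_pos: [0.4473, 0.1466, 0.1501]
tcp_rot: [-1.571, -0.118, 0.104]
ft_force: [0.1, -0.3, -2.8]
width: 0.051
t: 22.32
ee_pos: [0.4474, 0.1462, 0.1502]
tcp_rot: [-1.571, -0.117, 0.103]
ft_force: [0.4, -0.1, -2.5]
width: 0.0513
[523.  47.] 4039 rgb [255. 196.   0.] z 0.0456 [595.2 275.4] [55.8 56. ] 58.0
[277. 167.] 6538 rgb [253. 253. 247.] z 0.0493 [443.9 168. ] [56.9 67. ] 98.7
[526. 241.] 2359 rgb [212. 214. 209.] z 0.0481 [643.2 139.1] [48.5 71.7] 111.7
top above tcp 0.026269260742722424
-8 -26.0 26.1
-4 -26.6 26.8
0 -27.5 27.4
4 -26.5 26.7
8 -26.2 26.2
t 22.38 p [447.4 146.3 150.2] yaw 8.05 tooly [ 0.009 -0.002 -1.   ] w 51.6 F [ 0.   0.6 -2.9]
(447.0, 146.5, 64.5, 8.0) -> [-0.004  0.286  0.002] 0.001
```

View pics/p4w.png

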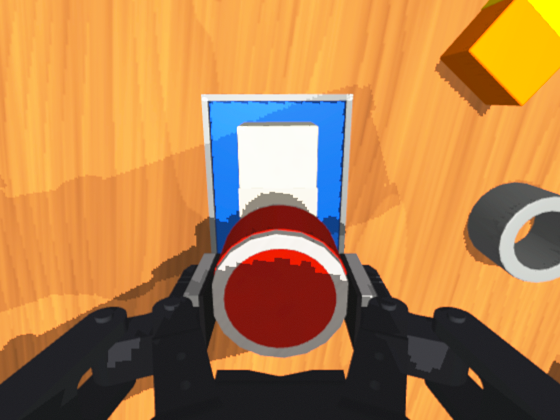

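The red tin is held centred on the TCP and the white carton lines up below it. I'll lower it.

```bash
python3 -m handwheel '-0.001 0.12 0.001 0;-0.002 0.22 0.001 0;-0.004 0.27 0.001 0;-0.004 0.286 0.001 0;-0.004 0.286 0.001 0';python3 -m handwheel '0 0.003 0 0;0 0.003 0 0'; python3 go.py 447 146.5 63 8
```

```text
t: 23.0
ee_pos: [0.4473, 0.1464, 0.0648]
tcp_rot: [-1.571, -0.118, 0.103]
ft_force: [0.8, 0.7, -2.4]
width: 0.0516
t: 23.25
ee_pos: [0.4477, 0.1465, 0.0646]
tcp_rot: [-1.57, -0.119, 0.102]
ft_force: [-0.4, 0.2, -2.6]
width: 0.0514
t 23.25 p [447.7 146.5  64.6] yaw 8.04 tooly [ 0.011 -0.001 -1.   ] w 51.4 F [-0.4  0.2 -2.6]
(447.0, 146.5, 63.0, 8.0) -> [-0.002  0.005  0.   ] 0.0
```

```bash
python3 -m handwheel '-0.002 0.006 0 0;-0.002 0.007 0 0;-0.002 0.007 0 0'; python3 go.py 447 146.5 63 8
```

```text
t: 23.62
ee_pos: [0.4475, 0.1465, 0.0632]
tcp_rot: [-1.57, -0.119, 0.101]
ft_force: [-3.2, -2.4, 14.6]
width: 0.0514
t 23.62 p [447.5 146.5  63.2] yaw 8.04 tooly [ 0.012 -0.001 -1.   ] w 51.4 F [-3.2 -2.4 14.6]
(447.0, 146.5, 63.0, 8.0) -> [-0.002  0.001  0.   ] 0.0
```

In contact. I'll release.

```bash
python3 -m handwheel '0 0 0 0;0 0 0 0;0 0 0 0;0 0 0 0' 0.25; python3 -m handwheel '0 -0.1 0 0;0 -0.2 0 0;0 -0.3 0 0;0 -0.35 0 0;0 -0.35 0 0' 0;  python3 - <<'E'
from h import *
for n in ["wrist","side"]:
    f=grab(n,"q4"+n); print(n);tops(f,.082,.095,200);tops(f,.046,.055,200)
    if n=="side": tops(f,.032,.038,200)
E
python3 go.py 665.7 -151 115 0
```

```text
t: 24.12
ee_pos: [0.4475, 0.1465, 0.0631]
tcp_rot: [-1.57, -0.119, 0.101]
ft_force: [0.1, -0.6, -0.3]
width: 0.0642
t: 24.75
ee_pos: [0.4466, 0.1468, 0.1685]
tcp_rot: [-1.569, -0.12, 0.1]
ft_force: [-0.1, -0.4, -0.9]
width: 0.0849
wrist
[279. 211.] 4891 rgb [234.  29.  12.] z 0.0895 [447.5 146.5] [53.8 53.9] 90.1
[277. 149.] 3540 rgb [251. 250. 242.] z 0.0492 [442.9 174.5] [54.  56.8] 8.6
[521. 232.] 2709 rgb [199. 202. 197.] z 0.0482 [649.6 141.8] [62.2 71.2] 111.5
[277. 252.] 1067 rgb [143. 141. 128.] z 0.0492 [453.3 105. ] [26.4 56. ] 5.9
side
[190. 103.] 228 rgb [115.  89.  59.] z 0.0882 [313.3 558.2] [ 15.1 197.4] 0.3
[383. 113.] 464 rgb [114.  73.  53.] z 0.0898 [907.1 302.2] [105.1 264.4] 118.2
[390. 141.] 494 rgb [216. 168. 111.] z 0.0884 [852.9 253.2] [143.2 286.9] 92.9
[381. 124.] 652 rgb [228.  68.  57.] z 0.088 [854.7 269.9] [ 96.6 208. ] 92.6
[255. 165.] 245 rgb [123.  63.  56.] z 0.0906 [446.1 144.1] [53.2 54.4] 122.8
[436. 190.] 331 rgb [88. 77. 60.] z 0.0884 [831.2 -55.4] [ 81.2 173.6] 125.2
[507. 269.] 2072 rgb [219. 172. 113.] z 0.0895 [ 854.7 -304.9] [144.4 266.5] 
[... 245 characters left out ...]
7. 331.] 548 rgb [253. 253. 253.] z 0.086 [ 432.8 -360.4] [44.9 46.3] 74.1
[299. 141.] 254 rgb [252. 173.  78.] z 0.0472 [608.1 296.6] [ 56.3 109.1] 58.4
[330. 167.] 202 rgb [176. 175. 169.] z 0.0489 [654.1 141.7] [69.5 70.6] 27.7
[257. 182.] 275 rgb [121. 118. 107.] z 0.0504 [446.5 145.1] [ 59.1 113.7] 97.9
[424. 204.] 275 rgb [117. 105.  88.] z 0.0495 [818. -64.] [ 90.7 187.1] 129.0
[299. 259.] 435 rgb [244. 204. 134.] z 0.0503 [ 480.4 -140. ] [ 56.3 112. ] 81.3
[475. 285.] 340 rgb [94. 74. 49.] z 0.0504 [ 785.1 -297.4] [ 20.4 242. ] 91.2
t 24.85 p [445.9 146.4 167.2] yaw 8.04 tooly [ 0.011 -0.002 -1.   ] w 85.5 F [-0.2 -0.1  0.2]
(665.7, -151.0, 115.0, 0.0) -> [ 0.585  0.183 -1.084] 0.089
```

View pics/q4wrist.png

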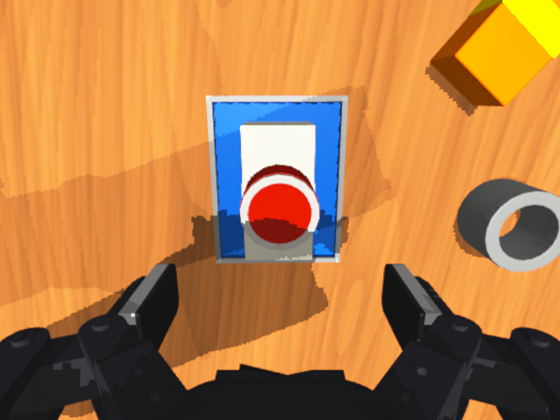

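The red tin is centred on the white carton. Next is the yellow pot.

```bash
python3 -m handwheel '0.1 0 -0.18 0.02;0.2 0 -0.36 0.04;0.3 0 -0.54 0.06;0.4 0 -0.72 0.08;0.48 0.05 -0.89 0.089';python3 go.py 665.7 -151 115 0
```

```text
t: 25.48
ee_pos: [0.6272, -0.0996, 0.1535]
tcp_rot: [-1.573, -0.008, -0.008]
ft_force: [0.4, 1.0, -0.5]
width: 0.0856
t 25.48 p [627.2 -99.6 153.5] yaw -0.01 tooly [ 0.011 -0.002 -1.   ] w 85.6 F [ 0.4  1.  -0.5]
(665.7, -151.0, 115.0, 0.0) -> [ 0.127  0.13  -0.171] -0.0
```

```bash
python3 -m handwheel '0.127 0.08 -0.171 0;0.127 0.13 -0.171 0;0.127 0.13 -0.171 0;0.127 0.13 -0.171 0';python3 -m handwheel '0 0 0 0;0 0 0 0'; python3 - <<'E'
from h import *
f=grab("wrist","w5")
tops(f,.030,.042,400)
E
python3 go.py 665.9 -150.7 8 0
```

```text
t: 25.98
ee_pos: [0.6654, -0.1496, 0.1151]
tcp_rot: [-1.572, -0.009, -0.007]
ft_force: [-0.2, -0.3, 0.3]
width: 0.0853
t: 26.22
ee_pos: [0.6656, -0.1487, 0.1159]
tcp_rot: [-1.572, -0.011, -0.007]
ft_force: [-0.4, 0.3, 0.8]
width: 0.0854
[443.  45.] 3658 rgb [251. 250. 241.] z 0.0386 [762.9 -45.4] [24.1 49.3] 89.7
[484. 124.] 653 rgb [50. 51. 50.] z 0.036 [795.9 -90.6] [ 5.8 40.5] 96.7
[ 40. 194.] 1957 rgb [81. 59. 33.] z 0.0361 [ 508.5 -140.6] [ 26.  112.8] 94.1
[279. 214.] 3342 rgb [252. 238.   0.] z 0.0362 [ 666.5 -150.6] [44.6 44.9] 98.0
[460. 269.] 791 rgb [84. 61. 34.] z 0.0363 [ 795.5 -191.9] [24.5 52.1] 53.0
t 26.27 p [ 665.6 -148.9  115.8] yaw 0.11 tooly [ 0.011 -0.001 -1.   ] w 85.7 F [-0.  -0.7 -0.7]
(665.9, -150.7, 8.0, 0.0) -> [-0.003  0.359 -0.005] 0.001
```

View pics/w5.png

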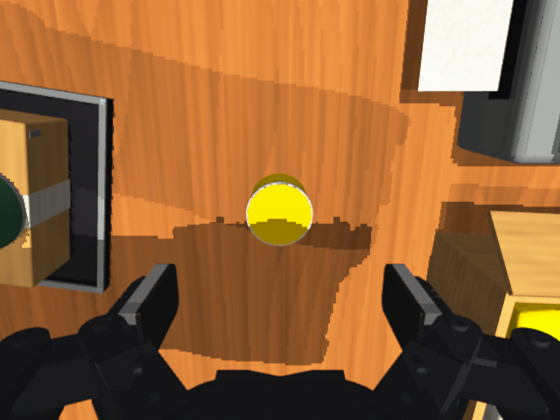

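The yellow pot is at (279,214), clear on all sides.

```bash
python3 -m handwheel '-0.002 0.18 -0.005 0.001;-0.002 0.3 -0.005 0.001;-0.001 0.36 -0.005 0.001;-0.001 0.364 -0.005 0.001;-0.001 0.364 -0.005 0.001'; python3 -m handwheel '0 0 0 0;0 0 0 0;0 0 0 0;0 0 0 0;0 0 0 0' 1; python3 go.py 600 -50 190 4
```

```text
t: 26.9
ee_pos: [0.6674, -0.1508, 0.0081]
tcp_rot: [-1.572, -0.01, -0.01]
ft_force: [0.3, -0.2, 0.1]
width: 0.0856
t: 27.52
ee_pos: [0.6678, -0.1509, 0.0092]
tcp_rot: [-1.572, -0.011, -0.011]
ft_force: [-4.1, 1.3, 11.9]
width: 0.0412
t 27.52 p [ 667.8 -150.9    9.2] yaw 0.02 tooly [ 0.014 -0.002 -1.   ] w 41.2 F [-4.1  1.3 11.9]
(600.0, -50.0, 190.0, 4.0) -> [-0.218 -0.606  0.335] -0.044
```

```bash
python3 -m handwheel '0 -0.2 0 0;0 -0.4 0 0;-0.08 -0.55 0.1 -0.01;-0.2 -0.58 0.25 -0.02;-0.32 -0.58 0.4 -0.04'; python3 go.py 447.5 146.5 180 8
```

```text
t: 28.15
ee_pos: [0.5687, -0.0295, 0.183]
tcp_rot: [-1.572, -0.063, 0.037]
ft_force: [1.1, 0.8, -0.6]
width: 0.0415
t 28.15 p [568.7 -29.5 183. ] yaw 3.64 tooly [ 0.016 -0.001 -1.   ] w 41.5 F [ 1.1  0.8 -0.6]
(447.5, 146.5, 180.0, 8.0) -> [-0.366  0.003  0.611] -0.048
```

```bash
python3 -m handwheel '-0.1 0 0.16 -0.02;-0.2 0 0.33 -0.03;-0.3 0 0.5 -0.048;-0.366 0.003 0.6 -0.048;-0.366 0.003 0.611 -0.048'; python3 -m handwheel '0 0 0 0;0 0 0 0;0 0 0 0'; python3 held.py p5w .022 .034; python3 -c "
from h import *
f=grab('wrist');tops(f,.083,.095,100)"; python3 go.py 447.3 146.5 100 8
```

```text
t: 28.78
ee_pos: [0.4461, 0.1484, 0.1802]
tcp_rot: [-1.57, -0.125, 0.099]
ft_force: [0.1, -0.1, -1.7]
width: 0.0414
t: 29.15
ee_pos: [0.4465, 0.1477, 0.1801]
tcp_rot: [-1.57, -0.124, 0.098]
ft_force: [-0.4, 1.0, -1.9]
width: 0.0414
[509.  43.] 4944 rgb [255. 194.   0.] z 0.0457 [601.5 284.7] [57.1 79.1] 59.3
[276. 148.] 3258 rgb [252. 252. 245.] z 0.0492 [442.7 174.9] [53.5 56.7] 9.1
[517. 227.] 3075 rgb [205. 208. 203.] z 0.0482 [654.2 143.7] [71.2 71.7] 163.7
top above tcp 0.026969542572331324
-8 -21.0 21.6
-4 -21.9 22.3
0 -23.1 22.9
4 -22.5 22.6
8 -21.5 21.5
[278. 199.] 3197 rgb [238.  31.  13.] z 0.0895 [446.7 152.9] [41.1 53.4] 7.6
t 29.25 p [446.3 147.9 180.1] yaw 8.12 tooly [ 0.016 -0.001 -1.   ] w 41.5 F [ 0.2 -0.4 -1. ]
(447.3, 146.5, 100.0, 8.0) -> [-0.002  0.267 -0.004] 0.001
```

View pics/p5w.png

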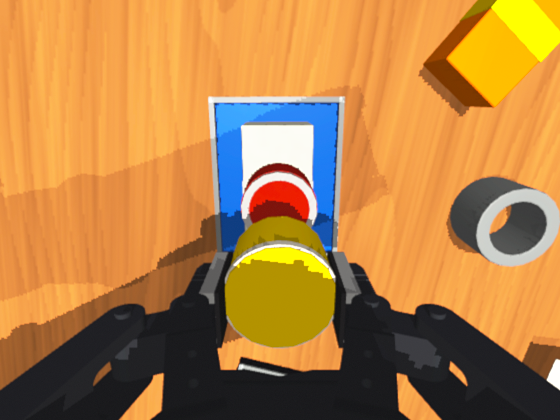

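The pot is centred on the TCP. I'll lower it onto the red tin.

```bash
python3 -m handwheel '-0.001 0.1 -0.004 0;-0.001 0.2 -0.004 0.001;-0.002 0.25 -0.004 0.001;-0.002 0.266 -0.004 0.001;-0.002 0.266 -0.004 0.001'; python3 go.py 447.4 146.5 98.2 8
```

```text
t: 29.88
ee_pos: [0.4475, 0.1466, 0.1007]
tcp_rot: [-1.57, -0.123, 0.097]
ft_force: [0.3, -0.4, -0.5]
width: 0.0413
t 29.88 p [447.5 146.6 100.7] yaw 8.02 tooly [ 0.016 -0.001 -1.   ] w 41.3 F [ 0.3 -0.4 -0.5]
(447.4, 146.5, 98.2, 8.0) -> [-0.     0.008 -0.   ] 0.0
```

```bash
python3 -m handwheel '0 0.008 0 0;0 0.008 0 0;0 0.008 0 0'; python3 go.py 447.4 146.5 98.2 8
```

```text
t: 30.25
ee_pos: [0.4477, 0.1467, 0.0986]
tcp_rot: [-1.57, -0.123, 0.097]
ft_force: [-0.1, 0.1, -1.2]
width: 0.0415
t 30.25 p [447.7 146.7  98.6] yaw 8.02 tooly [ 0.017 -0.001 -1.   ] w 41.5 F [-0.1  0.1 -1.2]
(447.4, 146.5, 98.2, 8.0) -> [-0.001  0.001 -0.001] 0.0
```

```bash
python3 -m handwheel '-0.002 0.004 -0.001 0;-0.002 0.004 -0.001 0;-0.002 0.004 -0.001 0'; python3 go.py 447.4 146.5 98.2 8
```

```text
t: 30.62
ee_pos: [0.4477, 0.1466, 0.0982]
tcp_rot: [-1.569, -0.124, 0.096]
ft_force: [-1.5, -0.4, 12.6]
width: 0.0416
t 30.62 p [447.7 146.6  98.2] yaw 8.03 tooly [ 0.018 -0.    -1.   ] w 41.6 F [-1.5 -0.4 12.6]
(447.4, 146.5, 98.2, 8.0) -> [-0.001 -0.    -0.   ] 0.0
```

```bash
python3 -m handwheel '0 0 0 0;0 0 0 0;0 0 0 0;0 0 0 0' 0.25; python3 -m handwheel '0 -0.1 0 0;0 -0.2 0 0;0 -0.3 0 0;0 -0.35 0 0;0 -0.35 0 0' 0;python3 -m handwheel '0 0 0 0;0 0 0 0'; python3 - <<'E'
from h import *
for n in ["wrist","side","scene"]:
    f=grab(n,"q5"+n); print(n);tops(f,.118,.13,100);tops(f,.086,.094,100)
E
python3 go.py 600 0 230 8
```

```text
t: 31.12
ee_pos: [0.4476, 0.1467, 0.0981]
tcp_rot: [-1.569, -0.124, 0.096]
ft_force: [-0.6, -0.0, 0.2]
width: 0.0643
t: 31.75
ee_pos: [0.446, 0.1467, 0.2035]
tcp_rot: [-1.569, -0.125, 0.095]
ft_force: [0.3, -0.1, -0.2]
width: 0.0855
t: 32.0
ee_pos: [0.4456, 0.1466, 0.2025]
tcp_rot: [-1.569, -0.124, 0.096]
ft_force: [-0.5, 0.7, -0.1]
width: 0.0857
wrist
[280. 212.] 3420 rgb [255. 249.   0.] z 0.1252 [447.8 146.9] [44.4 45.1] 98.8
[278. 180.] 733 rgb [240. 236. 230.] z 0.0893 [445.9 156.2] [33.1 52.5] 9.7
side
[197.  71.] 391 rgb [123.  95.  63.] z 0.1259 [347.8 707.1] [107.4 267.2] 2.3
[255. 153.] 174 rgb [192.5 159.   91. ] z 0.1261 [448.1 145.1] [43.  43.7] 122.1
[189. 103.] 137 rgb [114.  89.  58.] z 0.0899 [310.5 555.6] [ 16.  190.6] 2.0
[377. 108.] 139 rgb [111.  87.  58.] z 0.0905 [894.8 348.5] [ 94.5 190.4] 130.4
[378. 111.] 140 rgb [225.  64.  55.] z 0.0918 [876.6 339.2] [41.5 66.2] 98.8
[368. 119.] 282 rgb [227.   68.5  58. ] z 0.0897 [827.7 303.5] [ 45.1 137.8] 93.2
[400. 133.] 151 rgb [225.  64.  55.] z 0.0879 [882.  197.5] [42.6 61.6] 85.9
[402. 147.] 218 rgb [218.5 171.  
[... 1375 characters left out ...]
8.8
[119. 212.] 147 rgb [218. 220. 200.] z 0.0874 [ 884.8 -229.2] [39.9 58.7] 92.9
[134. 221.] 220 rgb [187. 141.  78.] z 0.0899 [ 862.  -177.3] [ 26.9 139.9] 177.9
[189. 336.] 437 rgb [183.  43.  24.] z 0.0891 [883.8 200.5] [42.1 63.4] 84.8
[226. 348.] 294 rgb [185.5  42.   18. ] z 0.0923 [828.9 269.9] [41.2 63.6] 89.1
[241. 374.] 512 rgb [221. 128.   0.] z 0.0892 [827.3 341.5] [41.8 61.6] 98.5
[221. 389.] 406 rgb [185.  44.  23.] z 0.0923 [879.2 342.7] [41.8 63.1] 98.7
[258. 405.] 204 rgb [187. 138.  74.] z 0.0902 [831.3 417.2] [13.5 99.8] 1.3
t 32.15 p [445.8 146.6 203. ] yaw 8.02 tooly [ 0.018  0.    -1.   ] w 85.1 F [ 0.7 -0.3  0.1]
(600.0, 0.0, 230.0, 8.0) -> [ 0.442 -0.081 -0.556] 0.0
```

View pics/q5wrist.png

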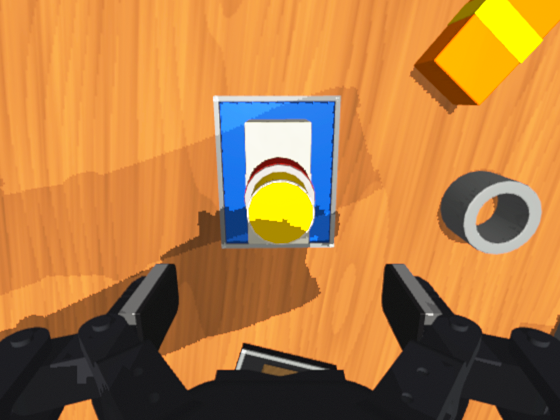

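View pics/q5side.png

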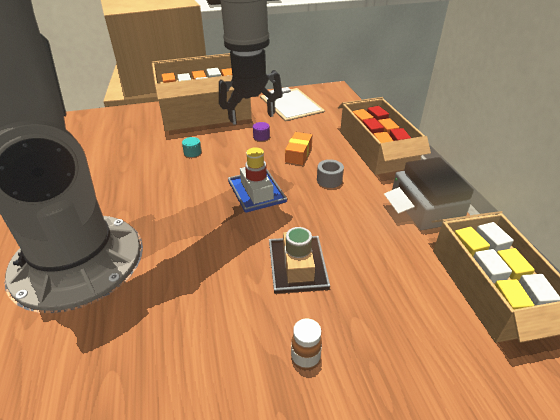

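Both stacks stand as asked and the gripper is clear of everything. I'll hand the job in.

```bash
python3 -m handwheel '0 -0.05 0 0;0 -0.05 0 0;0 -0.05 0 0'; python3 -c "
from workcell import env
o=env.get_obs();print(o['t'],abs(o['qvel']).max());print(env.close_job())"
```

```text
t: 32.52
ee_pos: [0.4456, 0.1467, 0.2182]
tcp_rot: [-1.569, -0.125, 0.095]
ft_force: [-0.6, -1.0, -0.4]
width: 0.0855
32.525 0.006094693294398424
the job is handed in; nothing more can be done
None
```

Both parcels are made up, and I handed the job in at 32.5 s with the gripper about 90 mm above the nearest stack. No verdict was reported.

- **Blue tray:** The white carton, red tin and yellow pot stand in that order. The last wrist views put their centres at (447.1, 146.4), (447.5, 146.5) and (447.8, 146.9) mm, with the tray at (446.9, 146.7). The carton's long side is within about 0.1° of the tray's.
- **Black tray:** The brown carton and green tin stand at (481.2, −139.5) and (481.4, −139.8) mm, with the tray at (480.4, −140.9). The carton is therefore about 1.5 mm off the tray's middle, the largest offset I measured, and aligned within about 0.1°.
- **Heights:** The tops came out at 49, 89.5 and 125 mm, as expected for items sitting flat.
- **Bystanders:** I moved none of them. Later views put the orange carton, amber jar and tape roll within 1–2 mm of where they started, which is within the camera error.

**Disagreements:**
- The side and scene views differ from the wrist view by 1–2 mm, and by up to about 2.4 mm at the tops of the red and green tins. That is about the calibration tolerance.
- The gripper read 2–3 mm narrower than each tin and the pot while holding them. All three still looked upright and centred in the pads.
- The tool had picked up about 1° of tilt by the end, but the pot was released in contact with the tin and stands level.

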